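Feel for the thumb catch in the tool chest's front rail and spring the lid

TASK

The tool chest on the bench is shut, and its thumb catch is sunk in a notch somewhere along the plain front rail, in front of the lid. Slide a fingertip along the top of the rail until you feel the notch, then press the catch down inside it so that the lid springs up to fully open by itself, and take your hand away. Do not lift or push the lid, and leave the other things on the bench where they stand.

Things in the scene. Friction and masses are not known exactly. Their poses are not given: they have to be found in the camera images.
- chest: grey sheet-steel tool chest fixed to the bench, shut, 272 mm deep (x) x 512 wide (y) x 150 high. Origin: centre of its underside. x axis from its front (robot's side) to its back, y along its width, z up. Chest frame, mm: front face and rail front x -136, drawer pulls out to x -150 below z 100, rail back x -98, lid from x -97 to its hinge at x 128, lid top z 150, rail top z 145.
- rail_mid (a point): middle of the top face of the plain aluminium rail along the chest's front top edge; axes as the chest's. The rail is 38 mm wide (x) and 500 mm long (y), flat on top. One notch 52 mm long (y) is cut in it, at a different place each time: its centre lies within 75 mm either way of this point along y. It cuts the rail's whole width, is open at the top and the front, and is felt as a 10 mm drop.
- rail_left (a point): on the rail's top face, mid-width, 150 mm from rail_mid toward +y: always plain rail here (the notch never lies more than 101 mm from rail_mid)
- rail_right (a point): the same, 150 mm from rail_mid toward -y: always plain rail
- catch (a joint): thumb catch: aluminium paddle in the notch, 46 mm long (y), chest x -135 to -110, top 10 mm below the rail top; behind it an upright web (front at x -108) with the nose that holds the lid. Sprung rocker pivoted at x -98: 0 rad at rest, grows as pressed down; frees the lid at about 0.23 rad (5 mm down at x -122, some 7 N); stop 0.40 rad (8 mm, 8 N). Springs back when let go.
- lid (a joint): lid: 0 rad shut, held by the catch. Once freed, its hinge springs raise it smoothly (2 to 3 s) by themselves to 1.25 rad, fully open, where it stays. The front edge swings up and back, away from the robot's side.
- tape: tape measure, black rounded case 72 x 36 x 68 mm, standing on edge; a bystander, loose on the bench; origin: centre of its underside
- offcut: pine offcut, 88 x 45 x 38 mm, lying flat; a bystander, loose on the bench; origin: centre of its underside
- tin: low round tin of screws, 66 mm across, 45 mm high; a bystander, loose on the bench; origin: centre of its underside
- glue: white wood-glue bottle, 64 mm across, 170 mm high; a bystander, loose on the bench; origin: centre of its underside
- plane: block plane, 160 x 52 mm, about 60 mm high, on its sole; a bystander, loose on the bench; origin: centre of its underside
- mallet: wooden mallet lying on its side, 310 mm long, head 70 x 130 x 60 mm; a bystander, loose on the bench; origin: centre of its underside

How it is judged (in metres and radians):
On the way, in this order (a step that is already met when the one before it is completed fails the run):
1. a fingertip rests on the front rail (more than 0.3 N, for 0.1 s) while the chest is still shut and the catch at rest ((contact force between the fingers and rail_c0 above 0.3 N or contact force between the fingers and rail_c1 above 0.3 N or contact force between the fingers and chest_c4 above 0.3 N or contact force between the fingers and chest_c8 above 0.3 N) and value of joint lid below 0.05 rad and value of joint catch below 0.1 rad), for 0.1 s.
2. the fingers press the catch in the notch (past 0.15 rad) (value of joint catch above 0.15 rad and contact force between the fingers and catch_c1 above 0.5 N).
At the end, for the whole second after the job is handed in: the lid stands fully open (more than 1.1 rad) and still, the catch has sprung back (under 0.1 rad), and no bystander has moved more than 30 mm or tipped (value of joint lid above 1.1 rad and velocity of joint lid below 0.05 rad/s and value of joint catch below 0.1 rad and not (distance of tape from where it was at the start of the episode above 0.03 m or angle between tape's own z axis and vertical above 0.5 rad) and not (distance of offcut from where it was at the start of the episode above 0.03 m or angle between offcut's own z axis and vertical above 0.5 rad) and not (distance of tin from where it was at the start of the episode above 0.03 m or angle between tin's own z axis and vertical above 0.5 rad) and not (distance of glue from where it was at the start of the episode above 0.03 m or angle between glue's own z axis and vertical above 0.5 rad) and not (distance of plane from where it was at the start of the episode above 0.03 m or angle between plane's own z axis and vertical above 0.5 rad) and not (distance of mallet from where it was at the start of the episode above 0.03 m or angle between mallet's own z axis and vertical above 0.5 rad)); the robot touches nothing.
It fails at once if the fingers lift or push the lid itself (more than 10 N on it) (contact force between the fingers and lid above 10 N).
It fails at once if another thing on the bench is moved more than 30 mm, lifted or tipped over ((distance of tape from where it was at the start of the episode above 0.03 m or angle between tape's own z axis and vertical above 0.5 rad) or (distance of offcut from where it was at the start of the episode above 0.03 m or angle between offcut's own z axis and vertical above 0.5 rad) or (distance of tin from where it was at the start of the episode above 0.03 m or angle between tin's own z axis and vertical above 0.5 rad) or (distance of glue from where it was at the start of the episode above 0.03 m or angle between glue's own z axis and vertical above 0.5 rad) or (distance of plane from where it was at the start of the episode above 0.03 m or angle between plane's own z axis and vertical above 0.5 rad) or (distance of mallet from where it was at the start of the episode above 0.03 m or angle between mallet's own z axis and vertical above 0.5 rad)).
It also fails if it takes over 58 s, if anything falls off the work surface, if the arm or the gripper's body presses on something with over 40 N, if the wrist force passes 120 N, or if a joint passes its speed limit or range.

ROBOT

A 6-joint arm with a two-finger parallel gripper is mounted at the origin on the work surface. World frame = base frame: x ahead of the robot, y to its left, z up, the work surface at z = 0. Lengths are in m, angles in degrees, forces in N, time in s.
With the tool pointing down it reaches from about 0.3 to 0.75 m from the base axis. Payload 8.5 kg.
Tool frame: the origin (TCP) lies on the centre line of the jaws, within the pads' length; the fingertips stand 19 mm ahead of it and the grasp point (between the pads) is the TCP; z points along the fingers, x is the direction in which the jaws open and shut, and the axes are right-handed (so a half turn about z gives the same grasp; the last joint's range is limited). The gripper opens to 85 mm and grips with 20 to 120 N. Pads are 22 mm wide; open, the fingers measure 114 mm over their backs; the gripper's body (76 mm by 85 mm) begins 54 mm behind the grasp point. The pads swing forward as they close: fully open they stand 13 mm farther back than shut.
Start: joints at [-80.747, 21.807, 74.336, -0, 83.858, -12.336], TCP at [0.202, -0.511, 0.25] pointing down, gripper open.
Joint ranges: [-178.18, 178.18], [-50.72, 133.34], [12.68, 142.11], [-81.47, 261.47], [9.98, 163.14], [-165.26, 165.26]. Speed limits (degrees/s): [136.94, 136.94, 180, 180, 180, 180].

INTERFACE

Orientations are given as a 3x3 rotation matrix whose columns are the frame's x, y, z axes.
In Python, from rig import env, cams, order gives the robot as it stands.
- The arm moves only by the tool step_arm, never from a script. Its argument "steps" is a list of rows, each an object with "xyz": the shift along the tool's x, y, z normalised to -1 to 1, where 1 is 0.04 m, a list of three; "turn": the turn, a rotation vector about the tool's x, y, z normalised to -1 to 1, where 1 is 0.08 rad, a list of three; "gripper": the gripper command: -1 is shut, 1 is fully open, values between are in proportion. A call has 1 to 20 rows; each row shifts and turns the commanded pose from where the row before left it, along the tool's axes as they then stand; what a row does not reach is not made up. A row lasts 1/12 s, in which the tool goes at most 41.7 mm and 7.16 degrees, less where a joint would pass 70% of its speed; a pose out of reach is approached as far as the arm can. A call with a number of a shift or a turn outside -1 to 1 is refused whole. A call with a gripper value outside its range is refused whole. The fingers move at their own pace and stop on an object; "squeeze" is the grip in N (left out, the last holds). Time passes only in rows, so rows that do not move let the fingers close. It gives the time, the measured TCP pose, the force and the opening at its end, in the units of the state.
- env.observe(): the state, without advancing time (a new reading comes with each control period).
- cams.get_image(name): name is "scene" or "top"; returns (picture, depth): 420x560x3 uint8, red, green, blue; 420x560 float32, m along the optical axis (not along the pixel's ray), 0 where there is no reading.
- cams.camera_info(name): a dict with "fx", "fy", "cx", "cy" (pixels), "extrinsics" (4x4, takes a point from camera to world coordinates). Camera axes: x right, y down, z forward; pixel columns grow to the right and rows downward; lengths in m; the calibration is good to about 2 mm. A picture is of the moment at which its call begins. camera_info takes no time and is no camera call.
- order.close_job(): hands the job in, once; it reports no verdict.
The state is a dict: "time_s": time; "q": joint angles; "qvel": joint speeds; "joint_efforts": joint torques, N m; "position": TCP position; "tool_rot": TCP orientation; "ft_force": force on the tool from outside, world axes, zero at the start; "wrist_torque": the same for the moment, N m; "grip_width": finger opening in m.
Only numpy, scipy, OpenCV 4.12 (cv2) and the standard library are available. Lean on these libraries where they do the work, as an engineer would, in place of code of your own. Each camera call takes 0.05 s, during which the arm holds its last target. There are 200 camera calls.

## Working session

There is one attempt and no reset: what is moved stays moved. The work goes in short steps, Python scripts to look and compute and a tool call to move; the robot and the scene stay as the last step left them, time stands still between calls to the robot, and variables do not carry over. Pictures are saved under pics/ and viewed, about 8 in all and at most 12, crops included, and the job is handed in when it is done.

Besides the shell and the picture viewer there is one more tool, called by a JSON object that holds its "fn" and its "kwargs", one argument or row to a line. step_arm: Moves the arm, as the interface text tells. Scaled input: -1 to 1 covers 0.04 m each way for a shift and 0.08 rad each way for a turn. Its arguments: {"type":"object","properties":{"steps":{"type":"array"},"squeeze":{"type":"number"}},"required":["steps"]}

```bash
mkdir -p pics
cat > h.py <<'E'
import numpy as np, cv2
from rig import env, cams, order
def snap(n,f):
    im,d=cams.get_image(n); cv2.imwrite('pics/'+f+'.png',cv2.cvtColor(im,cv2.COLOR_RGB2BGR)); np.save('pics/'+f+'.npy',d); return im,d
def pt(n,d,u,v,r=1):
    K=cams.camera_info(n); w=d[v-r:v+r+1,u-r:u+r+1]; z=np.median(w[w>0]) if (w>0).any() else np.nan
    return (np.array(K['extrinsics'])@[(u-K['cx'])/K['fx']*z,(v-K['cy'])/K['fy']*z,z,1])[:3]
E
python3 - <<'E'
from h import *
snap('top','top0');snap('scene','sc0')
s=env.observe();print(s['position'],s['tool_rot'],s['ft_force'],s['grip_width'],s['time_s'])
E
```

```text
[ 0.20230939 -0.51120032  0.24976716] [[ 3.67881790e-01 -9.29872545e-01 -1.97184296e-04]
 [-9.29871703e-01 -3.67881729e-01  1.28413976e-03]
 [-1.26662680e-03 -2.89055535e-04 -9.99999156e-01]] [-0.09935114  0.08176436 -0.61052678] 0.08505042715762236 0.1
```

View pics/top0.png

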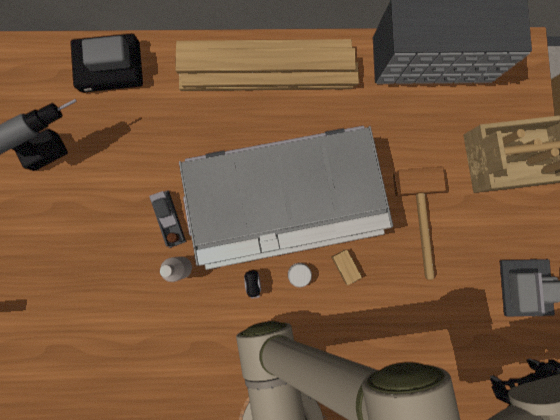

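View pics/sc0.png

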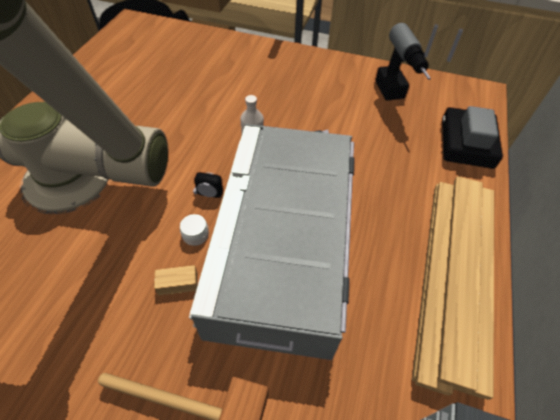

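The top view shows the rail running from about (198,250) to (390,222), with the notch near (268,243). The glue, tape, tin and offcut stand in front of the chest. I'll enlarge the rail next.

Run:
```python
from h import *
im=cv2.imread('pics/top0.png');d=np.load('pics/top0.npy')
cv2.imwrite('pics/c1.png',cv2.resize(im[195:295,185:400],None,fx=3.7,fy=3.7,interpolation=cv2.INTER_CUBIC))
K=cams.camera_info('top');v,u=np.mgrid[0:420,0:560]
P=(np.stack([(u-K['cx'])/K['fx']*d,(v-K['cy'])/K['fy']*d,d,np.ones_like(d)],-1)@np.array(K['extrinsics']).T)[...,:3]
np.save('pics/P.npy',P)
# chest top: z 0.12..0.17 in the region
m=(P[...,2]>.12)&(P[...,2]<.17)&(d>0)&(v>120)&(v<275)&(u>175)&(u<395)
r=cv2.minAreaRect((P[m][:,:2]*1000).astype(np.float32));print(r,cv2.boxPoints(r))
for q in [(200,255),(230,249),(330,235),(380,228),(255,245),(268,243),(282,241),(290,180),(173,268),(252,283),(300,275),(347,267),(425,180)]: print(q,P[q[1],q[0]].round(3))
for u0 in (230,268,330): print([(vv,P[vv,u0].round(3).tolist()) for vv in range(230,264,3)])
```

```text
((622.9423828125, 13.4140625), (290.3624267578125, 575.6964111328125), 11.328047752380371) [[ 424.04858  267.1372 ]
 [ 537.1304  -297.34387]
 [ 821.8362  -240.30908]
 [ 708.7544   324.172  ]]
(200, 255) [0.471 0.202 0.145]
(230, 249) [0.485 0.126 0.148]
(330, 235) [ 0.516 -0.129  0.146]
(380, 228) [ 0.531 -0.259  0.143]
(255, 245) [0.494 0.063 0.147]
(268, 243) [0.498 0.03  0.136]
(282, 241) [ 0.503 -0.006  0.145]
(290, 180) [ 0.659 -0.03   0.147]
(173, 268) [0.44  0.271 0.141]
(252, 283) [0.392 0.076 0.066]
(300, 275) [ 0.409 -0.056  0.044]
(347, 267) [ 0.428 -0.189  0.035]
(425, 180) [ 0.667 -0.415  0.061]
[(230, [0.533, 0.126, 0.15]), (233, [0.525, 0.126, 0.151]), (236, [0.518, 0.126, 0.152]), (239, [0.51, 0.127, 0.14]), (242, [0.503, 0.127, 0.14]), (245, [0.495, 0.126, 0.15]), (248, [0.488, 0.126, 0.147]), (251, [0.48, 0.126, 0.148]), (254, [0.472, 0.127, 0.144]), (257, [0.465, 0.126, 0.146]), (260, [0.456, 0.131, 0.103]), (263, [0.448, 0.131, 0.101])]
[(230, [0.531, 0.029, 0.15]), (233, [0.524, 0.03, 0.14]), (236, [0.516, 0.03, 0.143]), (239, [0.508, 0.03, 0.144]), (242, [0.501, 0.03, 0.135]), (245, [0.493, 0.03, 0.133]), (248, [0.486, 0.03, 0.134]), (251, [0.478, 0.031, 0.1]), (254, [0.47, 0.031, 0.103]), (257, [0.459, 0.032, -0.001]), (260, [0.45, 0.032, -0.002]), (263, [0.442, 0.032, 0.002])]
[(230, [0.528, -0.129, 0.145]), (233, [0.521, -0.129, 0.148]), (236, [0.513, -0.129, 0.144]), (239, [0.506, -0.135, 0.099]), (242, [0.498, -0.135, 0.101]), (245, [0.49, -0.149, -0.0]), (248, [0.481, -0.149, -0.002]), (251, [0.473, -0.148, 0.002]), (254, [0.464, -0.148, -0.001]), (257, [0.456, -0.147, 0.001]), (260, [0.447, -0.147, 0.003]), (263, [0.438, -0.147, -0.001])]
```

View pics/c1.png

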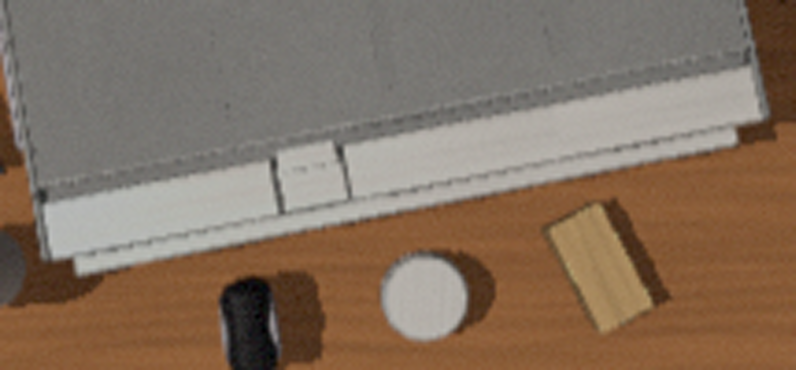

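The crop shows the rail's mid-line from (45,229) to (757,93). The notch side edges run from about (272,160) to (282,212) and (338,145) to (350,198), and the paddle is the lower part. Next step is world coordinates on the rail-top plane.

Run:
```python
from h import *
K=cams.camera_info('top');T=np.array(K['extrinsics'])
def pl(c,z):
    u,v=c[0]/3.7+185-.36,c[1]/3.7+195-.36
    r=T[:3,:3]@[(u-K['cx'])/K['fx'],(v-K['cy'])/K['fy'],1]; return T[:3,3]+r*(z-T[2,3])/r[2]
for c in [(48,258),(42,200),(765,118),(750,68)]: print(c,pl(c,.145).round(4))
L=(pl((48,258),.145)+pl((42,200),.145))/2;R=(pl((765,118),.145)+pl((750,68),.145))/2
ey=(L-R)/np.linalg.norm(L-R);ex=np.array([ey[1],-ey[0],0]);mid=(L+R)/2
print(L,R,np.linalg.norm(L-R),'yaw',np.degrees(np.arctan2(ex[1],ex[0])),'mid',mid)
for c in [(277,186),(344,171)]: print('notch edge',(pl(c,.145)-mid)@ey)
# refine with cloud: rail front edge fit
P=np.load('pics/P.npy').reshape(-1,3)
l=np.stack([(P-mid)@ex,(P-mid)@ey,P[:,2]],1)
m=(abs(l[:,1])<245)&(abs(l[:,0])<.06)&(abs(l[:,1])<.245)
for y in np.arange(-.24,.25,.02):
    k=m&(abs(l[:,1]-y)<.008); a=l[k]; t=a[(a[:,2]>.125)]
    kk=a[abs(a[:,0])<.012]
    print(round(y,2),'front edge',t[:,0].min().round(4),'z',np.median(kk[:,2]).round(4))
s=env.observe();print(s['q'])
```

```text
(48, 258) [0.4482 0.2083 0.145 ]
(42, 200) [0.4875 0.2125 0.145 ]
(765, 118) [ 0.5343 -0.2882  0.145 ]
(750, 68) [ 0.5693 -0.2794  0.145 ]
[0.46784589 0.21039176 0.145     ] [ 0.55177972 -0.28381707  0.145     ] 0.5012855993758615 yaw 9.638843488130506 mid [ 0.5098128  -0.03671265  0.145     ]
notch edge 0.08971387189535862
notch edge 0.04253532746835028
-0.24 front edge -0.0171 z 0.1457
-0.22 front edge -0.0173 z 0.1453
-0.2 front edge -0.0174 z 0.1446
-0.18 front edge -0.0175 z 0.1449
-0.16 front edge -0.0172 z 0.1452
-0.14 front edge -0.0174 z 0.1455
-0.12 front edge -0.0176 z 0.1455
-0.1 front edge -0.0182 z 0.1455
-0.08 front edge -0.0183 z 0.1453
-0.06 front edge -0.0185 z 0.1457
-0.04 front edge -0.0187 z 0.1455
-0.02 front edge -0.0184 z 0.1452
-0.0 front edge -0.0185 z 0.1458
0.02 front edge -0.0187 z 0.1456
0.04 front edge -0.0188 z 0.1435
0.06 front edge -0.018 z 1.1804
0.08 front edge -0.0182 z 0.1359
0.1 front edge -0.0193 z 0.1453
0.12 front edge -0.0195 z 0.1453
0.14 front edge -0.0196 z 0.146
0.16 front edge -0.0197 z 0.1455
0.18 front edge -0.0194 z 0.1462
0.2 front edge -0.0197 z 0.1456
0.22 front edge -0.0197 z 0.1461
0.24 front edge -0.0199 z 0.1462
[-8.07495561e+01  2.18390928e+01  7.43783617e+01  6.80329069e-04
  8.38569806e+01 -1.23346780e+01]
```

The notch centre is about 66 mm toward +y from rail_mid, and the yaw is about 9.9°. My plan:
- Shut the fingers, with jaw axis along the rail.
- Lean the tool back about 20° so the lid clears the gripper body.
- Touch the rail near rail_mid, then slide toward +y.

{"fn": "step_arm", "kwargs": {
  "steps": [
    {"xyz": [-0.41, -0.56, 0], "turn": [0, 0, 0], "gripper": -1},
    {"xyz": [-0.41, -0.56, 0], "turn": [0, 0, 0], "gripper": -1},
    {"xyz": [-0.41, -0.56, 0], "turn": [0, 0, 0], "gripper": -1},
    {"xyz": [-0.41, -0.56, 0], "turn": [0, 0, 0], "gripper": -1},
    {"xyz": [-0.41, -0.56, 0], "turn": [0, 0, 0], "gripper": -1},
    {"xyz": [-0.41, -0.56, 0], "turn": [0, 0, 0], "gripper": -1},
    {"xyz": [-0.41, -0.56, 0], "turn": [0, 0, 0], "gripper": -1},
    {"xyz": [-0.41, -0.56, 0], "turn": [0, 0, 0], "gripper": -1},
    {"xyz": [-0.41, -0.56, 0], "turn": [0, 0, 0], "gripper": -1},
    {"xyz": [-0.41, -0.56, 0], "turn": [0, 0, 0], "gripper": -1},
    {"xyz": [-0.41, -0.56, 0], "turn": [0, 0, 0], "gripper": -1},
    {"xyz": [-0.41, -0.56, 0], "turn": [0, 0, 0], "gripper": -1},
    {"xyz": [-0.41, -0.56, 0], "turn": [0, 0, 0], "gripper": -1},
    {"xyz": [-0.41, -0.56, 0], "turn": [0, 0, 0], "gripper": -1},
    {"xyz": [-0.41, -0.56, 0], "turn": [0, 0, 0], "gripper": -1},
    {"xyz": [-0.41, -0.56, 0], "turn": [0, 0, 0], "gripper": -1},
    {"xyz": [-0.41, -0.56, 0], "turn": [0, 0, 0], "gripper": -1},
    {"xyz": [-0.41, -0.56, 0], "turn": [0, 0, 0], "gripper": -1},
    {"xyz": [-0.41, -0.56, 0], "turn": [0, 0, 0], "gripper": -1},
    {"xyz": [-0.41, -0.56, 0], "turn": [0, 0, 0], "gripper": -1}
  ]
}}

```text
time_s: 1.77
position: [0.4987, -0.0402, 0.2501]
tool_rot: [[0.368, -0.93, -0.001], [-0.93, -0.368, 0.0], [-0.0, 0.001, -1.0]]
ft_force: [0.2, -0.9, 1.0]
grip_width: -0.0001
```

{"fn": "step_arm", "kwargs": {
  "steps": [
    {"xyz": [0, 0, 0], "turn": [0, 0, 0.85], "gripper": -1},
    {"xyz": [0, 0, 0], "turn": [0, 0, 0.85], "gripper": -1},
    {"xyz": [0, 0, 0], "turn": [0, 0, 0.85], "gripper": -1},
    {"xyz": [0, 0, 0], "turn": [0.87, 0, 0], "gripper": -1},
    {"xyz": [0, 0, 0], "turn": [0.87, 0, 0], "gripper": -1},
    {"xyz": [0, 0, 0], "turn": [0.87, 0, 0], "gripper": -1},
    {"xyz": [0, 0, 0], "turn": [0.87, 0, 0], "gripper": -1},
    {"xyz": [0, 0, 0], "turn": [0.87, 0, 0], "gripper": -1},
    {"xyz": [0, 0, 0], "turn": [0, 0, 0], "gripper": -1},
    {"xyz": [0, 0, 0], "turn": [0, 0, 0], "gripper": -1}
  ]
}}

```text
time_s: 2.6
position: [0.4978, -0.0417, 0.2502]
tool_rot: [[0.171, -0.927, 0.334], [-0.985, -0.161, 0.058], [-0.0, -0.339, -0.941]]
ft_force: [0.3, 0.6, 0.1]
grip_width: 0.0
```

```bash
cat >> h.py <<'E'
a=np.radians(9.9);ex=np.array([np.cos(a),np.sin(a),0]);ey=np.array([-ex[1],ex[0],0]);mid=np.array([.5098,-.0367,.145])
def tip():
    s=env.observe();R=np.array(s['tool_rot']);p=np.array(s['position'])+.019*R[:,2]
    l=[(p-mid)@ex,(p-mid)@ey,p[2]-.145]
    print('t',s['time_s'],'tip rel rail_mid mm',np.round(np.array(l)*1000,1),'F chest',np.round([s['ft_force']@ex,s['ft_force']@ey,s['ft_force'][2]],2),'w',round(s['grip_width'],4))
    return R,l
def go(x,y,z):
    R,l=tip();d=(x-l[0])*ex+(y-l[1])*ey+np.array([0,0,z-l[2]]);print('units',(R.T@d/.04).round(3))
E
python3 - <<'E'
from h import *
go(-.007,0,.03);s=env.observe();R=np.array(s['tool_rot']);print(R.round(3), 'tool axes in chest', np.round([ex@R,ey@R],3))
print('1mm down in units',R.T@[0,0,-.001]/.04,'10mm +y units',R.T@ey*.25,'ex10',R.T@ex*.25)
E
```

```text
t 2.6 tip rel rail_mid mm [-6.3 -2.9 87.4] F chest [0.41 0.52 0.09] w 0.0
units [-0.071  0.503  1.343]
[[ 0.171 -0.927  0.334]
 [-0.985 -0.161  0.058]
 [-0.    -0.339 -0.941]] tool axes in chest [[-0.001 -0.941  0.339]
 [-1.     0.001  0.   ]]
1mm down in units [8.45817688e-06 8.47484673e-03 2.35197130e-02] 10mm +y units [-2.49999917e-01  2.02864549e-04  1.68070740e-05] ex10 [-1.85155144e-04 -2.35197058e-01  8.47485078e-02]
```

{"fn": "step_arm", "kwargs": {
  "steps": [
    {"xyz": [-0.02, 0.17, 0.45], "turn": [0, 0, 0], "gripper": -1},
    {"xyz": [-0.02, 0.17, 0.45], "turn": [0, 0, 0], "gripper": -1},
    {"xyz": [-0.02, 0.17, 0.45], "turn": [0, 0, 0], "gripper": -1},
    {"xyz": [0, 0.025, 0.07], "turn": [0, 0, 0], "gripper": -1},
    {"xyz": [0, 0.025, 0.07], "turn": [0, 0, 0], "gripper": -1},
    {"xyz": [0, 0.025, 0.07], "turn": [0, 0, 0], "gripper": -1},
    {"xyz": [0, 0.025, 0.07], "turn": [0, 0, 0], "gripper": -1},
    {"xyz": [0, 0, 0], "turn": [0, 0, 0], "gripper": -1}
  ]
}}

```text
time_s: 3.27
position: [0.4974, -0.0394, 0.1809]
tool_rot: [[0.172, -0.926, 0.336], [-0.985, -0.162, 0.058], [0.0, -0.341, -0.94]]
ft_force: [0.5, -0.7, 0.2]
grip_width: 0.0
```

```bash
python3 -c "
from h import *
tip()"
```

```text
t 3.2667 tip rel rail_mid mm [-6.2 -0.5 18.1] F chest [ 0.35 -0.73  0.15] w 0.0
```

{"fn": "step_arm", "kwargs": {
  "steps": [
    {"xyz": [0, 0.017, 0.047], "turn": [0, 0, 0], "gripper": -1},
    {"xyz": [0, 0.017, 0.047], "turn": [0, 0, 0], "gripper": -1},
    {"xyz": [0, 0.017, 0.047], "turn": [0, 0, 0], "gripper": -1},
    {"xyz": [0, 0, 0], "turn": [0, 0, 0], "gripper": -1}
  ]
}}

```text
time_s: 3.6
position: [0.497, -0.0393, 0.1744]
tool_rot: [[0.172, -0.926, 0.336], [-0.985, -0.162, 0.059], [-0.0, -0.341, -0.94]]
ft_force: [-0.0, -0.4, -0.7]
grip_width: -0.0
```

{"fn": "step_arm", "kwargs": {
  "steps": [
    {"xyz": [0, 0.017, 0.047], "turn": [0, 0, 0], "gripper": -1},
    {"xyz": [0, 0.017, 0.047], "turn": [0, 0, 0], "gripper": -1},
    {"xyz": [0, 0, 0], "turn": [0, 0, 0], "gripper": -1}
  ]
}}

```text
time_s: 3.85
position: [0.497, -0.0393, 0.1704]
tool_rot: [[0.172, -0.926, 0.335], [-0.985, -0.162, 0.059], [-0.0, -0.341, -0.94]]
ft_force: [-1.2, -0.5, -0.6]
grip_width: 0.0001
```

{"fn": "step_arm", "kwargs": {
  "steps": [
    {"xyz": [0, 0.017, 0.047], "turn": [0, 0, 0], "gripper": -1},
    {"xyz": [0, 0, 0], "turn": [0, 0, 0], "gripper": -1}
  ]
}}

```text
time_s: 4.02
position: [0.4971, -0.0393, 0.1684]
tool_rot: [[0.172, -0.926, 0.336], [-0.985, -0.162, 0.059], [-0.0, -0.341, -0.94]]
ft_force: [-0.6, -0.0, -0.0]
grip_width: 0.0003
```

{"fn": "step_arm", "kwargs": {
  "steps": [
    {"xyz": [0, 0.008, 0.024], "turn": [0, 0, 0], "gripper": -1},
    {"xyz": [0, 0, 0], "turn": [0, 0, 0], "gripper": -1}
  ]
}}

```text
time_s: 4.18
position: [0.4971, -0.0393, 0.1676]
tool_rot: [[0.172, -0.926, 0.336], [-0.985, -0.162, 0.059], [-0.0, -0.341, -0.94]]
ft_force: [-0.2, -0.2, -0.4]
grip_width: -0.0002
```

{"fn": "step_arm", "kwargs": {
  "steps": [
    {"xyz": [0, 0.008, 0.024], "turn": [0, 0, 0], "gripper": -1},
    {"xyz": [0, 0, 0], "turn": [0, 0, 0], "gripper": -1}
  ]
}}

```text
time_s: 4.35
position: [0.4972, -0.0393, 0.1666]
tool_rot: [[0.172, -0.926, 0.336], [-0.985, -0.162, 0.059], [-0.0, -0.341, -0.94]]
ft_force: [-0.1, 0.2, -0.3]
grip_width: -0.0
```

{"fn": "step_arm", "kwargs": {
  "steps": [
    {"xyz": [0, 0.008, 0.024], "turn": [0, 0, 0], "gripper": -1},
    {"xyz": [0, 0, 0], "turn": [0, 0, 0], "gripper": -1}
  ]
}}

```text
time_s: 4.52
position: [0.4973, -0.0393, 0.1657]
tool_rot: [[0.172, -0.926, 0.336], [-0.985, -0.162, 0.059], [0.0, -0.341, -0.94]]
ft_force: [-0.4, -0.4, 0.6]
grip_width: 0.0001
```

{"fn": "step_arm", "kwargs": {
  "steps": [
    {"xyz": [0, 0.008, 0.024], "turn": [0, 0, 0], "gripper": -1},
    {"xyz": [0, 0, 0], "turn": [0, 0, 0], "gripper": -1}
  ]
}}

```text
time_s: 4.68
position: [0.4974, -0.0394, 0.1653]
tool_rot: [[0.172, -0.926, 0.337], [-0.985, -0.162, 0.058], [0.001, -0.342, -0.94]]
ft_force: [-3.9, -0.6, 7.5]
grip_width: 0.0
```

{"fn": "step_arm", "kwargs": {
  "steps": [
    {"xyz": [0, 0.008, 0.024], "turn": [0, 0, 0], "gripper": -1},
    {"xyz": [0, 0, 0], "turn": [0, 0, 0], "gripper": -1}
  ]
}}

```text
time_s: 4.85
position: [0.4975, -0.0394, 0.1651]
tool_rot: [[0.172, -0.925, 0.338], [-0.985, -0.162, 0.058], [0.001, -0.343, -0.939]]
ft_force: [-8.7, 0.7, 16.3]
grip_width: 0.0001
```

{"fn": "step_arm", "kwargs": {
  "steps": [
    {"xyz": [0, 0.008, 0.024], "turn": [0, 0, 0], "gripper": -1},
    {"xyz": [0, 0, 0], "turn": [0, 0, 0], "gripper": -1}
  ]
}}

```text
time_s: 5.02
position: [0.4975, -0.0393, 0.1649]
tool_rot: [[0.173, -0.925, 0.339], [-0.985, -0.163, 0.058], [0.002, -0.344, -0.939]]
ft_force: [-13.8, 1.6, 25.8]
grip_width: 0.0002
```

Contact on the rail at TCP z ≈ 0.1655 m, now about 26 N. I'll ease off to about 8 N and slide toward +y.

{"fn": "step_arm", "kwargs": {
  "steps": [
    {"xyz": [0, -0.016, -0.047], "turn": [0, 0, 0], "gripper": -1},
    {"xyz": [-0.1, 0, 0], "turn": [0, 0, 0], "gripper": -1},
    {"xyz": [-0.1, 0, 0], "turn": [0, 0, 0], "gripper": -1},
    {"xyz": [-0.1, 0, 0], "turn": [0, 0, 0], "gripper": -1},
    {"xyz": [-0.1, 0, 0], "turn": [0, 0, 0], "gripper": -1}
  ]
}}

```text
time_s: 5.43
position: [0.4955, -0.0239, 0.1654]
tool_rot: [[0.172, -0.925, 0.339], [-0.985, -0.162, 0.057], [0.002, -0.344, -0.939]]
ft_force: [0.8, -4.0, 4.9]
grip_width: -0.0001
```

{"fn": "step_arm", "kwargs": {
  "steps": [
    {"xyz": [-0.1, 0, 0], "turn": [0, 0, 0], "gripper": -1},
    {"xyz": [-0.1, 0, 0], "turn": [0, 0, 0], "gripper": -1},
    {"xyz": [-0.1, 0, 0], "turn": [0, 0, 0], "gripper": -1},
    {"xyz": [-0.1, 0, 0], "turn": [0, 0, 0], "gripper": -1},
    {"xyz": [-0.1, 0, 0], "turn": [0, 0, 0], "gripper": -1},
    {"xyz": [-0.1, 0, 0], "turn": [0, 0, 0], "gripper": -1}
  ]
}}

```text
time_s: 5.93
position: [0.4913, -0.0001, 0.1653]
tool_rot: [[0.172, -0.925, 0.339], [-0.985, -0.162, 0.057], [0.002, -0.343, -0.939]]
ft_force: [-0.1, -3.5, 5.4]
grip_width: -0.0002
```

```bash
python3 -c "
from h import *
tip()"
```

```text
t 5.9333 tip rel rail_mid mm [-5.4 39.2  2.4] F chest [-0.69 -3.4   5.36] w -0.0002
```

{"fn": "step_arm", "kwargs": {
  "steps": [
    {"xyz": [-0.1, 0, 0], "turn": [0, 0, 0], "gripper": -1},
    {"xyz": [-0.1, 0, 0], "turn": [0, 0, 0], "gripper": -1}
  ]
}}

```text
time_s: 6.1
position: [0.4893, 0.0082, 0.1648]
tool_rot: [[0.172, -0.926, 0.337], [-0.985, -0.162, 0.058], [0.001, -0.342, -0.94]]
ft_force: [-0.3, -0.3, 0.8]
grip_width: -0.0002
```

{"fn": "step_arm", "kwargs": {
  "steps": [
    {"xyz": [-0.1, 0, 0], "turn": [0, 0, 0], "gripper": -1},
    {"xyz": [-0.1, 0, 0], "turn": [0, 0, 0], "gripper": -1}
  ]
}}

```text
time_s: 6.27
position: [0.4871, 0.0166, 0.1641]
tool_rot: [[0.172, -0.927, 0.334], [-0.985, -0.162, 0.059], [-0.001, -0.34, -0.941]]
ft_force: [0.4, -0.2, 0.9]
grip_width: -0.0
```

{"fn": "step_arm", "kwargs": {
  "steps": [
    {"xyz": [-0.1, 0, 0], "turn": [0, 0, 0], "gripper": -1},
    {"xyz": [-0.1, 0, 0], "turn": [0, 0, 0], "gripper": -1}
  ]
}}

```text
time_s: 6.43
position: [0.4859, 0.0243, 0.1643]
tool_rot: [[0.172, -0.926, 0.335], [-0.985, -0.162, 0.059], [-0.001, -0.34, -0.94]]
ft_force: [0.1, 0.7, -0.3]
grip_width: -0.0002
```

```bash
python3 -c "
from h import *
tip()"
```

```text
t 6.4333 tip rel rail_mid mm [-6.6 64.2  1.5] F chest [ 0.25  0.69 -0.27] w -0.0002
```

The force vanished at tip y ≈ 45 mm, so that is the notch edge. The tip now stands at 64 mm, inside the notch and matching the picture. Now lowering onto the catch.

{"fn": "step_arm", "kwargs": {
  "steps": [
    {"xyz": [-0.05, 0.047, -0.017], "turn": [0, 0, 0], "gripper": -1},
    {"xyz": [0, 0.017, 0.047], "turn": [0, 0, 0], "gripper": -1},
    {"xyz": [0, 0.017, 0.047], "turn": [0, 0, 0], "gripper": -1},
    {"xyz": [0, 0.017, 0.047], "turn": [0, 0, 0], "gripper": -1},
    {"xyz": [0, 0.017, 0.047], "turn": [0, 0, 0], "gripper": -1},
    {"xyz": [0, 0, 0], "turn": [0, 0, 0], "gripper": -1}
  ]
}}

```text
time_s: 6.93
position: [0.4838, 0.0252, 0.1561]
tool_rot: [[0.172, -0.926, 0.335], [-0.985, -0.161, 0.059], [-0.0, -0.34, -0.94]]
ft_force: [0.8, 0.0, 1.1]
grip_width: 0.0
```

{"fn": "step_arm", "kwargs": {
  "steps": [
    {"xyz": [0, 0.017, 0.047], "turn": [0, 0, 0], "gripper": -1},
    {"xyz": [0, 0, 0], "turn": [0, 0, 0], "gripper": -1}
  ]
}}

```text
time_s: 7.1
position: [0.484, 0.0252, 0.1545]
tool_rot: [[0.172, -0.926, 0.336], [-0.985, -0.161, 0.058], [0.0, -0.341, -0.94]]
ft_force: [-0.6, -0.7, 1.6]
grip_width: 0.0001
```

{"fn": "step_arm", "kwargs": {
  "steps": [
    {"xyz": [0, 0.017, 0.047], "turn": [0, 0, 0], "gripper": -1},
    {"xyz": [0, 0, 0], "turn": [0, 0, 0], "gripper": -1}
  ]
}}

```text
time_s: 7.27
position: [0.4839, 0.0253, 0.1525]
tool_rot: [[0.172, -0.926, 0.336], [-0.985, -0.162, 0.059], [0.0, -0.341, -0.94]]
ft_force: [-0.3, -0.3, 2.7]
grip_width: -0.0002
```

```bash
python3 -c "
from h import *
tip()"
```

```text
t 7.2667 tip rel rail_mid mm [ -8.4  65.5 -10.4] F chest [-0.38 -0.28  2.7 ] w -0.0002
```

{"fn": "step_arm", "kwargs": {
  "steps": [
    {"xyz": [0, 0.017, 0.047], "turn": [0, 0, 0], "gripper": -1},
    {"xyz": [0, 0, 0], "turn": [0, 0, 0], "gripper": -1}
  ]
}}

```text
time_s: 7.43
position: [0.4839, 0.0253, 0.1504]
tool_rot: [[0.172, -0.926, 0.336], [-0.985, -0.162, 0.059], [0.0, -0.341, -0.94]]
ft_force: [-2.4, -1.1, 2.2]
grip_width: 0.0002
```

{"fn": "step_arm", "kwargs": {
  "steps": [
    {"xyz": [0, 0.017, 0.047], "turn": [0, 0, 0], "gripper": -1},
    {"xyz": [0, 0, 0], "turn": [0, 0, 0], "gripper": -1}
  ]
}}

```text
time_s: 7.6
position: [0.4839, 0.0254, 0.1484]
tool_rot: [[0.172, -0.926, 0.336], [-0.985, -0.162, 0.059], [-0.0, -0.341, -0.94]]
ft_force: [-2.3, -1.6, 2.3]
grip_width: -0.0
```

Run:
```python
from h import *
tip()
im,d=snap('scene','s2'); i=cv2.imread('pics/s2.png'); cv2.imwrite('pics/s2c.png',cv2.resize(i[90:360,170:400],None,fx=2.2,fy=2.2))
```

```text
t 7.6 tip rel rail_mid mm [ -8.4  65.6 -14.5] F chest [-2.5  -1.2   2.26] w -0.0
```

View pics/s2c.png

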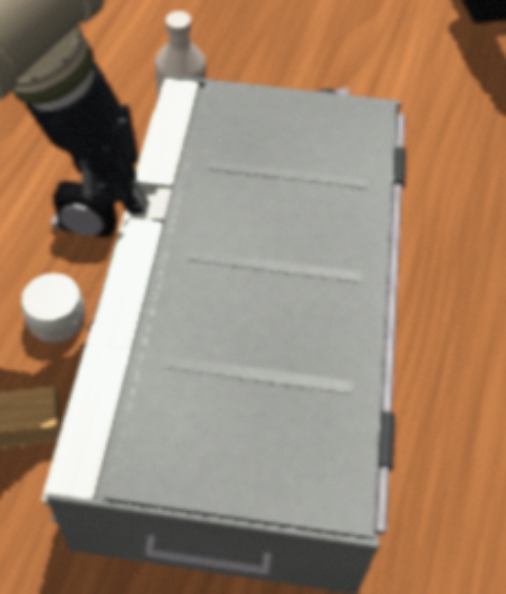

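The tip sits at the front edge of the notch and the upward force is only about 2.3 N, so it may be slipping off the paddle's front. I'll lift, move 5 mm in and press again.

{"fn": "step_arm", "kwargs": {
  "steps": [
    {"xyz": [0, -0.034, -0.094], "turn": [0, 0, 0], "gripper": -1},
    {"xyz": [0, -0.034, -0.094], "turn": [0, 0, 0], "gripper": -1},
    {"xyz": [0, -0.118, 0.042], "turn": [0, 0, 0], "gripper": -1},
    {"xyz": [0, 0, 0], "turn": [0, 0, 0], "gripper": -1}
  ]
}}

```text
time_s: 7.98
position: [0.4899, 0.0262, 0.1572]
tool_rot: [[0.172, -0.925, 0.338], [-0.985, -0.162, 0.058], [0.001, -0.343, -0.94]]
ft_force: [0.4, -0.3, -0.2]
grip_width: -0.0001
```

{"fn": "step_arm", "kwargs": {
  "steps": [
    {"xyz": [0, 0.017, 0.047], "turn": [0, 0, 0], "gripper": -1},
    {"xyz": [0, 0.008, 0.024], "turn": [0, 0, 0], "gripper": -1},
    {"xyz": [0, 0, 0], "turn": [0, 0, 0], "gripper": -1}
  ]
}}

```text
time_s: 8.23
position: [0.4891, 0.0262, 0.1535]
tool_rot: [[0.172, -0.926, 0.336], [-0.985, -0.162, 0.059], [0.0, -0.341, -0.94]]
ft_force: [0.5, 0.2, 1.9]
grip_width: -0.0001
```

{"fn": "step_arm", "kwargs": {
  "steps": [
    {"xyz": [0, 0.017, 0.047], "turn": [0, 0, 0], "gripper": -1},
    {"xyz": [0, 0, 0], "turn": [0, 0, 0], "gripper": -1}
  ]
}}

```text
time_s: 8.4
position: [0.4887, 0.0262, 0.1514]
tool_rot: [[0.172, -0.926, 0.336], [-0.985, -0.162, 0.059], [-0.0, -0.341, -0.94]]
ft_force: [-0.7, 0.1, 2.9]
grip_width: -0.0002
```

```bash
python3 -c "
from h import *
tip()"
```

```text
t 8.4 tip rel rail_mid mm [ -3.5  65.6 -11.5] F chest [-0.71  0.26  2.86] w -0.0002
```

{"fn": "step_arm", "kwargs": {
  "steps": [
    {"xyz": [0, 0.017, 0.047], "turn": [0, 0, 0], "gripper": -1},
    {"xyz": [0, 0, 0], "turn": [0, 0, 0], "gripper": -1}
  ]
}}

```text
time_s: 8.57
position: [0.4886, 0.0262, 0.1493]
tool_rot: [[0.172, -0.926, 0.335], [-0.985, -0.162, 0.059], [-0.0, -0.34, -0.94]]
ft_force: [-2.1, -1.8, 2.5]
grip_width: -0.0003
```

{"fn": "step_arm", "kwargs": {
  "steps": [
    {"xyz": [0, 0.017, 0.047], "turn": [0, 0, 0], "gripper": -1},
    {"xyz": [0, 0, 0], "turn": [0, 0, 0], "gripper": -1}
  ]
}}

```text
time_s: 8.73
position: [0.4886, 0.0262, 0.1473]
tool_rot: [[0.172, -0.926, 0.335], [-0.985, -0.162, 0.059], [-0.0, -0.34, -0.94]]
ft_force: [-4.4, -1.8, 3.2]
grip_width: 0.0001
```

Run:
```python
from h import *
tip()
im,d=snap('scene','s3'); i=cv2.imread('pics/s3.png'); cv2.imwrite('pics/s3c.png',cv2.resize(i[150:240,180:300],None,fx=5,fy=5,interpolation=cv2.INTER_CUBIC))
```

```text
t 8.7333 tip rel rail_mid mm [ -3.6  65.6 -15.6] F chest [-4.6  -0.99  3.22] w 0.0001
```

View pics/s3c.png

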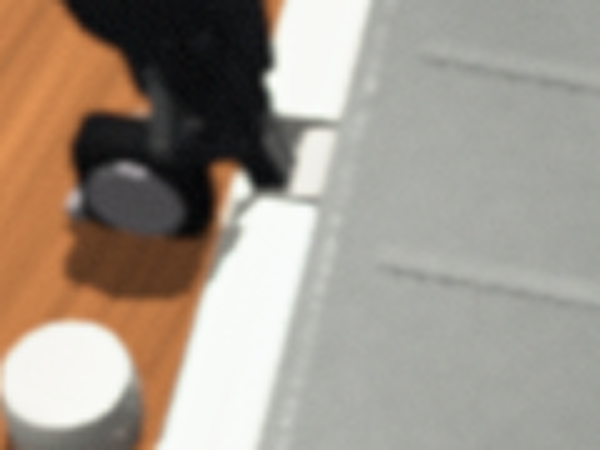

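The lid is still shut, with the finger on the paddle. The near corner works at a 33–37 mm lever, so release needs about 8 mm of travel, and so far it has had about 6–7 mm. I'll press deeper, drifting slightly forward to clear the web.

{"fn": "step_arm", "kwargs": {
  "steps": [
    {"xyz": [0, 0.04, 0.039], "turn": [0, 0, 0], "gripper": -1},
    {"xyz": [0, 0, 0], "turn": [0, 0, 0], "gripper": -1}
  ]
}}

```text
time_s: 8.95
position: [0.4884, 0.0261, 0.1457]
tool_rot: [[0.172, -0.926, 0.337], [-0.985, -0.161, 0.059], [0.0, -0.342, -0.94]]
ft_force: [-1.3, 0.2, 3.8]
grip_width: 0.0001
```

{"fn": "step_arm", "kwargs": {
  "steps": [
    {"xyz": [0, 0.04, 0.039], "turn": [0, 0, 0], "gripper": -1},
    {"xyz": [0, 0, 0], "turn": [0, 0, 0], "gripper": -1}
  ]
}}

```text
time_s: 9.12
position: [0.4878, 0.0258, 0.1441]
tool_rot: [[0.172, -0.925, 0.338], [-0.985, -0.161, 0.058], [0.001, -0.343, -0.939]]
ft_force: [-0.3, 0.7, 7.6]
grip_width: -0.0004
```

Run:
```python
from h import *
tip()
im,d=snap('scene','s4')
for q in [(262,197),(255,240),(330,230)]: print(pt('scene',np.load('pics/s3.npy'),*q).round(3),pt('scene',d,*q).round(3))
```

```text
t 9.1167 tip rel rail_mid mm [ -4.4  65.3 -18.7] F chest [-0.2   0.71  7.62] w -0.0004
[ 0.574 -0.011  0.169] [ 0.588 -0.048  0.22 ]
[ 0.597 -0.116  0.168] [ 0.609 -0.144  0.219]
[ 0.731 -0.036  0.155] [ 0.731 -0.042  0.164]
```

The lid is rising, so I'll take the hand up and back toward the robot.

{"fn": "step_arm", "kwargs": {
  "steps": [
    {"xyz": [0, 0.15, -0.4], "turn": [0, 0, 0], "gripper": -1},
    {"xyz": [0, 0.25, -0.5], "turn": [0, 0, 0], "gripper": -1},
    {"xyz": [0, 0.25, -0.5], "turn": [0, 0, 0], "gripper": -1},
    {"xyz": [0, 0.25, -0.5], "turn": [0, 0, 0], "gripper": -1},
    {"xyz": [0, 0.25, -0.5], "turn": [0, 0, 0], "gripper": -1},
    {"xyz": [0, 0.25, -0.5], "turn": [0, 0, 0], "gripper": -1},
    {"xyz": [0, 0.1, -0.5], "turn": [0, 0, 0], "gripper": -1},
    {"xyz": [0, 0, 0], "turn": [0, 0, 0], "gripper": -1},
    {"xyz": [0, 0, 0], "turn": [0, 0, 0], "gripper": -1},
    {"xyz": [0, 0, 0], "turn": [0, 0, 0], "gripper": -1},
    {"xyz": [0, 0, 0], "turn": [0, 0, 0], "gripper": -1},
    {"xyz": [0, 0, 0], "turn": [0, 0, 0], "gripper": -1},
    {"xyz": [0, 0, 0], "turn": [0, 0, 0], "gripper": -1},
    {"xyz": [0, 0, 0], "turn": [0, 0, 0], "gripper": -1},
    {"xyz": [0, 0, 0], "turn": [0, 0, 0], "gripper": -1},
    {"xyz": [0, 0, 0], "turn": [0, 0, 0], "gripper": -1},
    {"xyz": [0, 0, 0], "turn": [0, 0, 0], "gripper": -1},
    {"xyz": [0, 0, 0], "turn": [0, 0, 0], "gripper": -1},
    {"xyz": [0, 0, 0], "turn": [0, 0, 0], "gripper": -1},
    {"xyz": [0, 0, 0], "turn": [0, 0, 0], "gripper": -1}
  ]
}}

```text
time_s: 10.83
position: [0.3858, 0.0082, 0.2511]
tool_rot: [[0.172, -0.926, 0.336], [-0.985, -0.162, 0.059], [0.0, -0.341, -0.94]]
ft_force: [-0.4, 0.1, 0.4]
grip_width: -0.0003
```

{"fn": "step_arm", "kwargs": {
  "steps": [
    {"xyz": [0, 0, 0], "turn": [0, 0, 0], "gripper": -1},
    {"xyz": [0, 0, 0], "turn": [0, 0, 0], "gripper": -1},
    {"xyz": [0, 0, 0], "turn": [0, 0, 0], "gripper": -1},
    {"xyz": [0, 0, 0], "turn": [0, 0, 0], "gripper": -1},
    {"xyz": [0, 0, 0], "turn": [0, 0, 0], "gripper": -1},
    {"xyz": [0, 0, 0], "turn": [0, 0, 0], "gripper": -1},
    {"xyz": [0, 0, 0], "turn": [0, 0, 0], "gripper": -1},
    {"xyz": [0, 0, 0], "turn": [0, 0, 0], "gripper": -1},
    {"xyz": [0, 0, 0], "turn": [0, 0, 0], "gripper": -1},
    {"xyz": [0, 0, 0], "turn": [0, 0, 0], "gripper": -1},
    {"xyz": [0, 0, 0], "turn": [0, 0, 0], "gripper": -1},
    {"xyz": [0, 0, 0], "turn": [0, 0, 0], "gripper": -1},
    {"xyz": [0, 0, 0], "turn": [0, 0, 0], "gripper": -1},
    {"xyz": [0, 0, 0], "turn": [0, 0, 0], "gripper": -1},
    {"xyz": [0, 0, 0], "turn": [0, 0, 0], "gripper": -1},
    {"xyz": [0, 0, 0], "turn": [0, 0, 0], "gripper": -1},
    {"xyz": [0, 0, 0], "turn": [0, 0, 0], "gripper": -1},
    {"xyz": [0, 0, 0], "turn": [0, 0, 0], "gripper": -1},
    {"xyz": [0, 0, 0], "turn": [0, 0, 0], "gripper": -1},
    {"xyz": [0, 0, 0], "turn": [0, 0, 0], "gripper": -1}
  ]
}}

```text
time_s: 12.5
position: [0.3858, 0.0082, 0.251]
tool_rot: [[0.172, -0.926, 0.336], [-0.985, -0.162, 0.059], [0.0, -0.341, -0.94]]
ft_force: [0.7, 0.1, 0.8]
grip_width: 0.0002
```

Run:
```python
from h import *
tip()
i1,d1=snap('scene','s5');
for k in range(4): i2,d2=cams.get_image('scene')
print('frame change (m, median over lid area)',np.median(abs(d2-d1)[120:300,240:350]),'max',np.percentile(abs(d2-d1)[120:300,240:350],99))
d=d2;K=cams.camera_info('scene');v,u=np.mgrid[0:420,0:560]
P=(np.stack([(u-K['cx'])/K['fx']*d,(v-K['cy'])/K['fy']*d,d,np.ones_like(d)],-1)@np.array(K['extrinsics']).T)[...,:3].reshape(-1,3)
l=np.stack([(P-mid)@ex,(P-mid)@ey,P[:,2]],1)
m=(l[:,0]>.08)&(l[:,0]<.3)&(abs(l[:,1])<.2)&(l[:,2]>.18)&(l[:,2]<.45)
f=np.polyfit(l[m][:,2],l[m][:,0],1);print(m.sum(),'lid angle',np.pi/2+np.arctan(f[0]) ,'top z',l[m][:,2].max())
```

```text
t 12.5 tip rel rail_mid mm [-108.    65.6   88.2] F chest [ 0.76 -0.    0.81] w 0.0002
frame change (m, median over lid area) 0.0013095737 max 0.0074324086
7290 lid angle 1.141610727144065 top z 0.35436607130973924
```

View pics/s5.png

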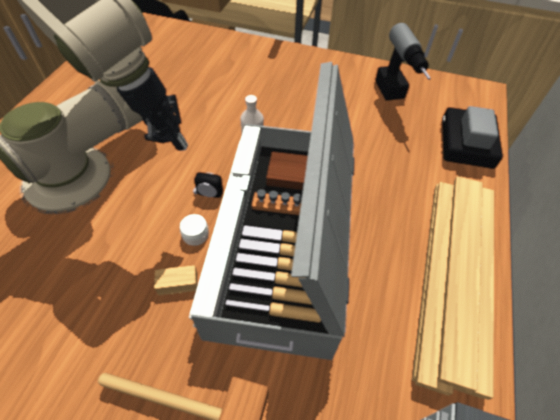

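The picture shows the lid standing open, the hand clear, and the tape, tin, offcut, glue and mallet where they stood. My fitted angle of 1.14 rad is rough, so I'll wait 1.5 s and compare once more, also checking the bystanders from the top camera.

{"fn": "step_arm", "kwargs": {
  "steps": [
    {"xyz": [0, 0, 0], "turn": [0, 0, 0], "gripper": -1},
    {"xyz": [0, 0, 0], "turn": [0, 0, 0], "gripper": -1},
    {"xyz": [0, 0, 0], "turn": [0, 0, 0], "gripper": -1},
    {"xyz": [0, 0, 0], "turn": [0, 0, 0], "gripper": -1},
    {"xyz": [0, 0, 0], "turn": [0, 0, 0], "gripper": -1},
    {"xyz": [0, 0, 0], "turn": [0, 0, 0], "gripper": -1},
    {"xyz": [0, 0, 0], "turn": [0, 0, 0], "gripper": -1},
    {"xyz": [0, 0, 0], "turn": [0, 0, 0], "gripper": -1},
    {"xyz": [0, 0, 0], "turn": [0, 0, 0], "gripper": -1},
    {"xyz": [0, 0, 0], "turn": [0, 0, 0], "gripper": -1},
    {"xyz": [0, 0, 0], "turn": [0, 0, 0], "gripper": -1},
    {"xyz": [0, 0, 0], "turn": [0, 0, 0], "gripper": -1},
    {"xyz": [0, 0, 0], "turn": [0, 0, 0], "gripper": -1},
    {"xyz": [0, 0, 0], "turn": [0, 0, 0], "gripper": -1},
    {"xyz": [0, 0, 0], "turn": [0, 0, 0], "gripper": -1},
    {"xyz": [0, 0, 0], "turn": [0, 0, 0], "gripper": -1},
    {"xyz": [0, 0, 0], "turn": [0, 0, 0], "gripper": -1},
    {"xyz": [0, 0, 0], "turn": [0, 0, 0], "gripper": -1}
  ]
}}

```text
time_s: 14.25
position: [0.3858, 0.0082, 0.251]
tool_rot: [[0.172, -0.926, 0.336], [-0.985, -0.162, 0.059], [-0.0, -0.341, -0.94]]
ft_force: [1.1, -1.1, 0.5]
grip_width: -0.0001
```

Run:
```python
from h import *
i1=cv2.imread('pics/s5.png').astype(int);snap('scene','s6');i2=cv2.imread('pics/s6.png').astype(int)
print('scene mean abs diff in lid area',abs(i1-i2)[60:300,230:360].mean(),'elsewhere',abs(i1-i2)[300:,].mean())
d=np.load('pics/s6.npy');K=cams.camera_info('scene');v,u=np.mgrid[0:420,0:560]
P=(np.stack([(u-K['cx'])/K['fx']*d,(v-K['cy'])/K['fy']*d,d,np.ones_like(d)],-1)@np.array(K['extrinsics']).T)[...,:3].reshape(-1,3)
l=np.stack([(P-mid)@ex,(P-mid)@ey,P[:,2]],1)
for z in (.2,.24,.28,.32,.34): 
    k=(abs(l[:,2]-z)<.008)&(abs(l[:,1])<.2)&(l[:,0]>.05)&(l[:,0]<.32); print(z,k.sum(),np.percentile(l[k][:,0],[5,50,95]).round(3) if k.any() else '')
_,dt=snap('top','top6');d0=np.load('pics/top0.npy')
for n,q in dict(glue=(173,268),tape=(252,283),tin=(300,275),offcut=(347,267),mallet=(425,180),plane=(167,218)).items(): print(n,pt('top',d0,*q).round(3),pt('top',dt,*q).round(3))
```

```text
scene mean abs diff in lid area 1.1098611111111112 elsewhere 1.1075545634920634
0.2 288 [0.237 0.24  0.242]
0.24 322 [0.224 0.226 0.229]
0.28 354 [0.211 0.213 0.215]
0.32 445 [0.197 0.2   0.202]
0.34 2379 [0.157 0.183 0.194]
glue [0.44  0.271 0.141] [0.44  0.272 0.138]
tape [0.392 0.076 0.069] [0.392 0.076 0.068]
tin [ 0.409 -0.056  0.046] [ 0.409 -0.056  0.047]
offcut [ 0.428 -0.189  0.038] [ 0.428 -0.189  0.04 ]
mallet [ 0.667 -0.415  0.06 ] [ 0.667 -0.416  0.06 ]
plane [0.575 0.316 0.03 ] [0.575 0.316 0.029]
```

The lid's slope is atan(0.12/0.040) ≈ 1.25 rad. It is still and every bystander is in place, so I'm handing in.

```bash
python3 -c "
from h import *
print(order.close_job())"
```

```text
the job is handed in; nothing more can be done
None
```

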